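# Seat the feed roller in the foil stamper's feed stand

### The job

Take the long rubber feed roller off its plywood rest and lower it into the open slots of the feed stand until both ends of its axle sit on the slot bottoms; keep hold of it until it is down in the slots, then let go. Leave the shorter roller alone on its own rest.

Things in the scene. Friction and masses are not known exactly. Their poses are not given: they have to be found in the camera images.
- roller: Long feed roller, 0.28-0.46 kg: black rubber, 40 mm diameter, 130 mm long, on a steel axle 10 mm thick, 210 mm long overall. Origin at its middle on the axle line; y along the axle. Starts on a fixed plywood rest, axle line 45 mm above the table, stubs in notches 83 mm either side of the middle; rubber free to grip at its middle (rest base 8 mm thick). Rests may be swapped.
- short_roller: Shorter roller, to be left alone: same diameters and materials, rubber 80 mm long, axle 136 mm long, too short to reach both cheeks of the stand. Origin at its middle on the axle line, y along the axle. It lies on a like plywood rest, axle line 45 mm above the table.
- stand: Fixed feed stand: base plate 130 x 200 x 8 mm; two red cheeks 12 mm thick, 100 wide, 130 high, mid-planes at y = +-83 mm. Open-topped slot mid-width in each: 48 mm wide at height 130, narrowing to 14 at height 100, then straight to a flat bottom at height 80. Fixed bar between cheeks, top at 41 mm; low handwheel outside the +y cheek. Origin on the table under the middle; y cheek to cheek, z up.
- seat (a point): Where the roller's middle lies when seated: midway between the cheeks, 85 mm above the table (5 mm over the slot bottoms). Axes as the stand's: the seated axle lies along y, either way round. The rubber then has 12 mm of play to each side along y; open fingers have free room between the cheeks.
Things that resemble listed ones, but are neither listed nor needed, are in the scene too. What is shaped like the roller but pink or turquoise is not meant.

How it is judged:
By the outcome, as a careful person would: the job done as asked, in the order asked, and still so for the second after the job is handed in, with the robot touching nothing.
It also fails if it takes over 48 s, if anything falls off the work surface, if the arm or the gripper's body presses on something with over 40 N, if the wrist force passes 120 N, or if a joint passes its speed limit or range.

### The arm

A 6-joint arm with a two-finger parallel gripper is mounted at the origin on the work surface. World frame = base frame: x ahead of the robot, y to its left, z up, the work surface at z = 0. Lengths are in m, angles in rad, forces in N, time in s.
With the tool pointing down it reaches from about 0.375 to 0.925 m from the base axis. Payload 5.7 kg.
Tool frame: the origin (TCP) lies at the very end of the fingers, on their centre line; the grasp point (between the pads) lies 19 mm behind it; z points along the fingers, y is the line along which they close (so a half turn about z gives the same grasp; the last joint's range is limited). The gripper opens to 85 mm and grips with 20 to 120 N. Pads are 22 mm wide; open, the fingers measure 114 mm over their backs; the gripper's body (76 mm by 85 mm) begins 54 mm behind the grasp point. The pads swing forward as they close: fully open they stand 13 mm farther back than shut.
Start: joints at [-1.348, 0.359, 1.51, -0, 1.272, -0.115], TCP at [0.199, -0.566, 0.231] pointing down, gripper open.
Joint ranges: [-2.97, 2.97], [-1.01, 2.36], [0.21, 2.38], [-0.96, 4.11], [0.2, 2.71], [-2.98, 2.98]. Speed limits (rad/s): [2.39, 2.39, 3.14, 3.14, 3.14, 3.14].

### API

Orientations are given as a rotation vector (axis times angle).
In Python, from station import robot, imaging gives the robot as it stands. The module is installed in compiled form; this text tells all that it offers.
- The arm moves only by the tool step_arm, never from a script. Its arguments are lists of equal length, an entry for each row: "offset": the shift along the tool's x, y, z in units of 0.5 m (1.0 is 0.5 m), a list of three; "turn": the turn, a rotation vector about the tool's x, y, z in units of 0.5 rad (1.0 is 0.5 rad), a list of three. In form: {"offset": [[tx, ty, tz], ...], "turn": [[ax, ay, az], ...]}. A call has 1 to 20 rows; each row is the pose to reach, as a shift and turn from the pose commanded when the call began, along the tool's axes at that moment; what a row does not reach only later rows make up. A row lasts 1/10 s, in which the tool goes at most 50 mm and 8.59 degrees, less where a joint would pass 70% of its speed; a pose out of reach is approached as far as the arm can. A call with a number of a shift or a turn outside -1 to 1 is refused whole. A call with a gripper value outside its range is refused whole. "gripper" is the opening, from -1 (shut) to 1 (fully open), set as the call begins (left out, the last holds). The fingers move at their own pace and stop on an object; "grip_force" is the grip in N (left out, the last holds). Time passes only in rows, so rows that repeat a pose let the fingers close. It gives the time, the measured TCP pose, the force, the opening and the grip force at its end, in the units of the state.
- robot.read_state(): the state, without advancing time (a new reading comes with each control period).
- imaging.camera(name): name is "scene" or "top" or "wrist"; returns a dict with "img" (400x640x3 uint8, red, green, blue), "z_map" (400x640 float32, m along the optical axis (not along the pixel's ray), 0 where there is no reading), "fx", "fy", "cx", "cy" (pixels), "world_from_camera" (4x4, takes a point from camera to world coordinates). Camera axes: x right, y down, z forward; pixel columns grow to the right and rows downward; lengths in m; the calibration is good to about 2 mm. A picture is of the moment at which its call begins.
- robot.sign_off(): hands the job in; it is judged then, once.
Trained networks look in the newest picture that a camera, given by its name, has taken for a name from the list of things; names that differ only in an ending like _2 or _b are one class to them, and where a whole thing is asked for, a point or a joint stands for the part that bears it (a point fixed in the world has none). Each returns a list of dicts, best first, with "p" (0 to 1); they miss things now and then, are a little off and sometimes report something else, mostly with a low value. They report only what shows in the picture. A call takes as long as a camera call. They do not tell look-alikes from the thing itself.
- imaging.cut_out(camera, name): "region" (400x640 bool, what is visible of it) and "at" ([column, row] in pixels, amid what is visible of it).
The state is a dict: "time": time; "joint_pos": joint angles; "joint_velocities": joint speeds; "joint_torque": joint torques, N m; "tool_pos": TCP position; "ee_rot": TCP orientation; "wrist_force": force on the tool from outside, world axes, zero at the start; "torque": the same for the moment, N m; "gripper_width": finger opening in m; "grip_force": force on a finger pad.
Only numpy, scipy, OpenCV 4.12 (cv2) and the standard library are available. Lean on these libraries where they do the work, as an engineer would, in place of code of your own. Each camera call takes 0.05 s, during which the arm holds its last target. There are 200 camera calls.

## Working session

There is one attempt and no reset: what is moved stays moved. The work goes in short steps, Python scripts to look and compute and a tool call to move; the robot and the scene stay as the last step left them, time stands still between calls to the robot, and variables do not carry over. Pictures are saved under pics/ and viewed, at most 10 in all, crops included, and the job is handed in when it is done.

Besides the shell and the picture viewer there is one more tool, called after ">>>" as name(argument=value, ...) on one line, values as JSON. step_arm: Moves the arm, as the interface text tells. Its arguments: {"type":"object","properties":{"offset":{"type":"array","items":{"type":"array","items":{"type":"number","minimum":-1,"maximum":1}}},"turn":{"type":"array","items":{"type":"array","items":{"type":"number","minimum":-1,"maximum":1}}},"gripper":{"type":"number"},"grip_force":{"type":"number"}},"required":["offset","turn"]}

```bash
mkdir -p pics; cat > h.py <<'E'
import numpy as np, cv2
from station import robot, imaging
from scipy.spatial.transform import Rotation as R
def pts(c,mask=None):
    z=c["z_map"]; v,u=np.nonzero((z>0) if mask is None else (mask&(z>0)))
    d=z[v,u]; P=np.c_[(u-c["cx"])/c["fx"]*d,(v-c["cy"])/c["fy"]*d,d]
    T=c["world_from_camera"]; return P@T[:3,:3].T+T[:3,3],u,v
E
python3 - <<'E'
from h import *
for n in("top","scene"):
    c=imaging.camera(n); cv2.imwrite(f"pics/{n}0.png",c["img"][:,:,::-1])
    np.savez(f"{n}0.npz",**c)
    for k in("roller","short_roller","stand"):
        for r in imaging.cut_out(n,k):
            P,u,v=pts(c,r["region"]); 
            print(n,k,round(r["p"],2),np.round(r["at"]),r["region"].sum(),np.round(np.median(P,0),3) if len(P) else 0, np.round(np.percentile(P,98,axis=0)-np.percentile(P,2,axis=0),3) if len(P) else 0)
s=robot.read_state();print(s["time"],s["tool_pos"],s["ee_rot"],s["gripper_width"],s["wrist_force"])
E
```

```text
top roller 0.81 [373. 162.] 637 [ 0.623 -0.281  0.059] [0.051 0.176 0.028]
top roller 0.6 [432. 215.] 624 [ 0.464 -0.465  0.035] [0.139 0.069 0.045]
top short_roller 0.84 [354. 217.] 430 [ 0.457 -0.215  0.059] [0.041 0.114 0.06 ]
top stand 0.78 [202. 195.] 3066 [0.523 0.241 0.014] [0.124 0.212 0.129]
scene roller 0.77 [187. 226.] 468 [ 0.491 -0.458  0.035] [0.143 0.068 0.031]
scene roller 0.71 [238. 256.] 922 [ 0.64  -0.278  0.056] [0.049 0.175 0.031]
scene roller 0.59 [235. 183.] 541 [ 0.247 -0.388  0.026] [0.044 0.177 0.036]
scene short_roller 0.6 [272. 220.] 439 [ 0.474 -0.215  0.053] [0.033 0.102 0.032]
scene stand 0.65 [444. 251.] 3465 [0.556 0.243 0.029] [0.126 0.212 0.126]
scene stand 0.51 [240. 256.] 975 [ 0.639 -0.279  0.055] [0.052 0.18  0.058]
0.4 [ 0.1988192  -0.56598781  0.23115745] [-3.09657810e+00 -5.28039428e-01 -1.17172713e-05] 0.08524047897882675 [-0.11519148 -0.17398727  0.56912847]
```

View pics/top0.png

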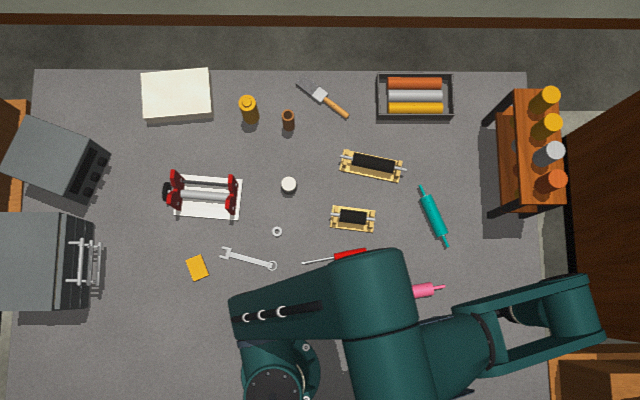

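View pics/scene0.png

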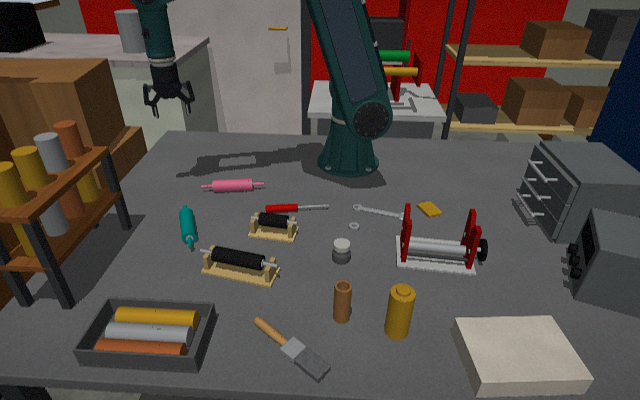

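The candidates are black roller A at top (371,165), black roller B at (353,217), the turquoise one at (433,216) and the pink one at (428,291). A has the longer rubber, so it fits the description. B is the short one, and the coloured ones are ruled out. I'll confirm this in a crop and measure.

```bash
cat > m.py <<'E'
from h import *
def roller(c,ctr,rad=0.11):
    hsv=cv2.cvtColor(c["img"],cv2.COLOR_RGB2HSV)
    P,u,v=pts(c); b=c["img"][v,u].max(1)<60
    k=b&(np.hypot(*(P[:,:2]-ctr).T)<rad)&(P[:,2]>.04)&(P[:,2]<.075)
    Q=P[k]; rect=cv2.minAreaRect(Q[:,:2].astype(np.float32))
    m=Q[:,:2].mean(0);w,V=np.linalg.eigh(np.cov(Q[:,:2].T)); a=V[:,1]; s=(Q[:,:2]-m)@a
    l=(Q[:,:2]-m)@V[:,0]
    mid=m+a*(np.percentile(s,1)+np.percentile(s,99))/2+V[:,0]*(np.percentile(l,1)+np.percentile(l,99))/2
    print("roller n",len(Q),"mid",mid.round(4),"yaw",np.degrees(np.arctan2(a[1],a[0]))%180,"len",np.ptp(s).round(3),"wid",np.ptp(l).round(3),"ztop",np.percentile(Q[:,2],95).round(4),"rect",rect)
    z=Q[Q[:,2]>np.percentile(Q[:,2],75)];print("crest",z.mean(0).round(4))
def stand(c,ctr):
    P,u,v=pts(c); I=c["img"][v,u].astype(int)
    k=(I[:,0]>70)&(I[:,0]>2.5*I[:,1])&(I[:,0]>2.5*I[:,2])&(np.hypot(*(P[:,:2]-ctr).T)<.16)&(P[:,2]>.02)&(P[:,2]<.14)
    Q=P[k]; T=Q[Q[:,2]>.115]
    print("stand n",len(Q),"red",len(T),"zmax",Q[:,2].max().round(4),"rect all",cv2.minAreaRect(Q[:,:2].astype(np.float32)),"top",cv2.minAreaRect(T[:,:2].astype(np.float32)))
    return Q
E
python3 - <<'E'
from m import *
for n in("top","scene"):
    c=dict(np.load(n+"0.npz")); print(n,c["fx"],c["world_from_camera"][:3,3].round(3))
    roller(c,[.635,-.28]); roller(c,[.46,-.215],.09); Q=stand(c,[.53,.24])
c=dict(np.load("top0.npz"))["img"][:,:,::-1]
a=cv2.resize(c[135:250,320:460],None,fx=4,fy=4,interpolation=2); 
b=cv2.resize(c[160:230,155:250],(int(95*2.2),int(70*2.2)),interpolation=2)
o=np.zeros((a.shape[0],a.shape[1]+b.shape[1],3),np.uint8);o[:,:a.shape[1]]=a;o[:b.shape[0],a.shape[1]:]=b
cv2.imwrite("pics/crop.png",o)
E
```

```text
top 499.9667227870444 [ 0.232 -0.081  1.535]
roller n 494 mid [ 0.6233 -0.279 ] yaw 77.8668981729145 len 0.127 wid 0.035 ztop 0.0682 rect ((0.6232551336288452, -0.27898991107940674), (0.1270042508840561, 0.03495761752128601), 77.72631072998047)
crest [ 0.6262 -0.2777  0.0663]
roller n 307 mid [ 0.4569 -0.2136] yaw 83.03128956976913 len 0.076 wid 0.036 ztop 0.0673 rect ((0.45716142654418945, -0.21339496970176697), (0.07629746943712234, 0.03552287444472313), 82.716796875)
crest [ 0.4591 -0.213   0.066 ]
stand n 283 red 204 zmax 0.1372 rect all ((0.5286162495613098, 0.24302247166633606), (0.2080775648355484, 0.10048532485961914), 84.80142974853516) top ((0.5275318026542664, 0.22836589813232422), (0.17888668179512024, 0.10050457715988159), 84.96634674072266)
scene 401.6522098548874 [ 1.381 -0.048  0.716]
roller n 750 mid [ 0.6323 -0.282 ] yaw 78.39818175263466 len 0.143 wid 0.049 ztop 0.0647 rect ((0.6292384266853333, -0.28741347789764404), (0.14385277032852173, 0.04557204246520996), 74.19844055175781)
crest [ 0.6297 -0.2806  0.0637]
roller n 349 mid [ 0.4668 -0.2169] yaw 84.15615651145882 len 0.082 wid 0.037 ztop 0.0644 rect ((0.4657716751098633, -0.2172701507806778), (0.08125447481870651, 0.036346569657325745), 83.5083999633789)
crest [ 0.4634 -0.2154  0.0636]
stand n 582 red 212 zmax 0.1312 rect all ((0.5293618440628052, 0.2279365509748459), (0.17832832038402557, 0.10396365821361542), 84.61754608154297) top ((0.5293152332305908, 0.22829416394233704), (0.17754442989826202, 0.10396681725978851), 84.56423950195312)
```

View pics/crop.png

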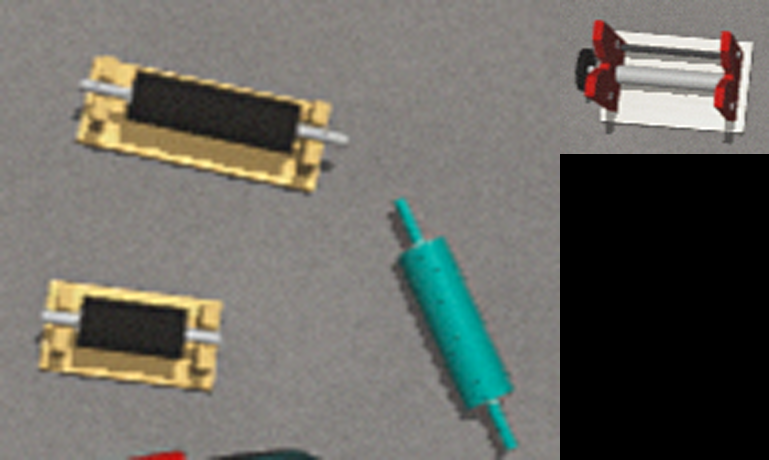

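The crop confirms it: A at (371,165) has rubber 127 mm long and B's is 76 mm, so A is the long one. The stand's red cheeks are at about (170,190) and (232,190). Next I'll plan the move to above A.

```bash
cat > plan.py <<'E'
from h import *
def plan(p,xyaw):  # tool down, tool x at yaw (deg) mod 180
    s=robot.read_state(); R0=R.from_rotvec(s["ee_rot"]); 
    x=R0.as_matrix()[:,0]; y0=np.degrees(np.arctan2(x[1],x[0]))
    xyaw=y0+((xyaw-y0+90)%180-90); a=np.radians(xyaw)
    X=np.array([np.cos(a),np.sin(a),0]);Z=np.array([0,0,-1.]);M=np.c_[X,np.cross(Z,X),Z]
    print("t",s["time"],"pos",s["tool_pos"].round(4),"xyaw",round(y0,2),"->",round(xyaw,2),"j6",s["joint_pos"][5].round(2))
    print("offset",(R0.inv().apply(np.array(p)-s["tool_pos"])/.5).round(4),"turn",((R0.inv()*R.from_matrix(M)).as_rotvec()/.5).round(4))
E
python3 -c "
from plan import *
plan([.625,-.279,.22],78)"
```

```text
t 0.4 pos [ 0.1988 -0.566   0.2312] xyaw 19.35 -> 78.0 j6 -0.12
offset [ 0.9944 -0.2591  0.0225] turn [-5.0000e-04 -4.0000e-04 -2.0471e+00]
```

>>> step_arm(offset=[[0.5, -0.13, 0.01], [0.5, -0.13, 0.01], [0.5, -0.13, 0.01], [0.5, -0.13, 0.01], [0.5, -0.13, 0.01], [0.99, -0.26, 0.02], [0.99, -0.26, 0.02], [0.99, -0.26, 0.02], [0.99, -0.26, 0.02], [0.99, -0.26, 0.02], [0.99, -0.26, 0.02], [0.99, -0.26, 0.02], [0.99, -0.26, 0.02]], turn=[[0, 0, -0.5], [0, 0, -0.5], [0, 0, -0.5], [0, 0, -0.5], [0, 0, -0.5], [0, 0, -1], [0, 0, -1], [0, 0, -1], [0, 0, -1], [0, 0, -1], [0, 0, -1], [0, 0, -1], [0, 0, -1]], gripper=1, grip_force=60)

```text
time: 1.7
tool_pos: [0.6218, -0.2798, 0.221]
ee_rot: [-2.869, -1.278, 0.002]
wrist_force: [-0.9, -0.3, 1.5]
gripper_width: 0.0855
grip_force: 0.0
```

>>> step_arm(offset=[[0, 0, 0], [0, 0, 0], [0, 0, 0], [0, 0, 0], [0, 0, 0], [0, 0, 0]], turn=[[0, 0, -1], [0, 0, -1], [0, 0, -1], [0, 0, -1], [0, 0, -1], [0, 0, -1]])

```text
time: 2.3
tool_pos: [0.6215, -0.2806, 0.2215]
ee_rot: [-2.468, -1.944, 0.001]
wrist_force: [-1.1, 0.1, 0.0]
gripper_width: 0.0858
grip_force: 0.0
```

```bash
python3 - <<'E'
from m import *
from plan import plan
c=imaging.camera("wrist"); cv2.imwrite("pics/w1.png",c["img"][:,:,::-1]); np.savez("w1.npz",**c)
roller(c,[.625,-.279],.1)
plan([.625,-.279,.2],78)
E
```

```text
roller n 4776 mid [ 0.627  -0.2803] yaw 77.74967346747256 len 0.129 wid 0.039 ztop 0.065 rect ((0.6265271306037903, -0.28066450357437134), (0.12943048775196075, 0.0386027917265892), 78.1830062866211)
crest [ 0.6282 -0.2752  0.0646]
t 2.35 pos [ 0.6218 -0.2804  0.2215] xyaw 76.48 -> 78.0 j6 -0.29
offset [0.0041 0.0056 0.043 ] turn [-0.0004  0.0002 -0.053 ]
```

View pics/w1.png

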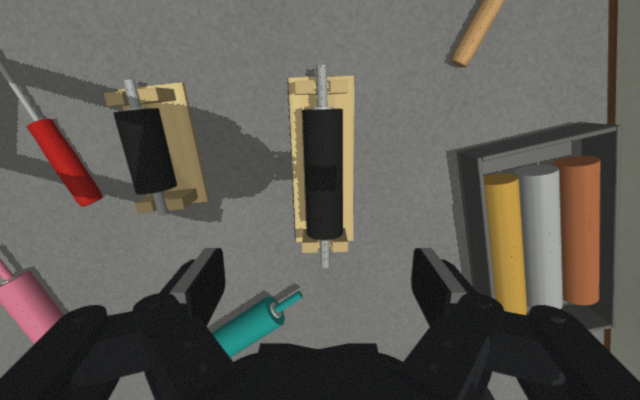

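The wrist view shows the long roller at (322,175). Its rubber measures 129 x 39 mm with the crest at 65 mm, which matches the description. I'll descend and grasp it.

>>> step_arm(offset=[[0.002, 0.01, 0.06], [0.002, 0.01, 0.12], [0.002, 0.01, 0.18], [0.002, 0.01, 0.24], [0.002, 0.01, 0.28], [0.002, 0.01, 0.32], [0.002, 0.01, 0.35], [0.002, 0.01, 0.375], [0.002, 0.01, 0.39], [0.002, 0.01, 0.398], [0.002, 0.01, 0.398], [0.002, 0.01, 0.398], [0.002, 0.01, 0.398]], turn=[[0, 0, -0.05], [0, 0, -0.05], [0, 0, -0.05], [0, 0, -0.05], [0, 0, -0.05], [0, 0, -0.05], [0, 0, -0.05], [0, 0, -0.05], [0, 0, -0.05], [0, 0, -0.05], [0, 0, -0.05], [0, 0, -0.05], [0, 0, -0.05]])

```text
time: 3.65
tool_pos: [0.6285, -0.2798, 0.0231]
ee_rot: [2.439, 1.978, 0.001]
wrist_force: [0.7, 0.1, 0.0]
gripper_width: 0.0854
grip_force: 0.0
```

>>> step_arm(offset=[[0, 0, 0], [0, 0, 0], [0, 0, 0], [0, 0, 0], [0, 0, 0], [0, 0, 0], [0, 0, 0], [0, 0, 0], [0, 0, 0], [0, 0, 0], [0, 0, 0], [0, 0, 0]], turn=[[0, 0, 0], [0, 0, 0], [0, 0, 0], [0, 0, 0], [0, 0, 0], [0, 0, 0], [0, 0, 0], [0, 0, 0], [0, 0, 0], [0, 0, 0], [0, 0, 0], [0, 0, 0]], gripper=-1, grip_force=60)

```text
time: 4.85
tool_pos: [0.6284, -0.2798, 0.0227]
ee_rot: [2.439, 1.978, 0.001]
wrist_force: [1.7, -0.5, 5.7]
gripper_width: 0.0386
grip_force: 60.1
```

>>> step_arm(offset=[[0, 0, -0.01], [0, 0, -0.03], [0, 0, -0.06], [0, 0, -0.1], [0, 0, -0.14], [0, 0, -0.18], [0, 0, -0.22], [0, 0, -0.26], [0, 0, -0.3], [0, 0, -0.34], [0, 0, -0.37], [0, 0, -0.39], [0, 0, -0.4], [0, 0, -0.4], [0, 0, -0.4], [0, 0, -0.4]], turn=[[0, 0, 0], [0, 0, 0], [0, 0, 0], [0, 0, 0], [0, 0, 0], [0, 0, 0], [0, 0, 0], [0, 0, 0], [0, 0, 0], [0, 0, 0], [0, 0, 0], [0, 0, 0], [0, 0, 0], [0, 0, 0], [0, 0, 0], [0, 0, 0]])

```text
time: 6.45
tool_pos: [0.6272, -0.2792, 0.2211]
ee_rot: [-2.438, -1.977, 0.001]
wrist_force: [-0.7, -0.6, -2.9]
gripper_width: 0.0384
grip_force: 60.7
```

```bash
python3 - <<'E'
from h import *
from plan import plan
c=imaging.camera("wrist"); cv2.imwrite("pics/w2.png",c["img"][:,:,::-1]); np.savez("w2.npz",**c)
s=robot.read_state();print(s["gripper_width"],s["grip_force"],s["wrist_force"],s["torque"],s["joint_pos"].round(2))
plan([.529,.228,.222],84.8)
E
```

```text
0.038246042291922785 60.65041422843933 [ 0.32090057 -0.62602396 -3.6619227 ] [ 0.04156638 -0.0266838   0.02816634] [-0.52  0.49  1.32  0.    1.34 -0.31]
t 6.5 pos [ 0.6274 -0.2792  0.2211] xyaw 78.08 -> 84.8 j6 -0.31
offset [ 9.519e-01 -4.020e-01 -2.000e-04] turn [-0.0037 -0.0017 -0.2345]
```

View pics/w2.png

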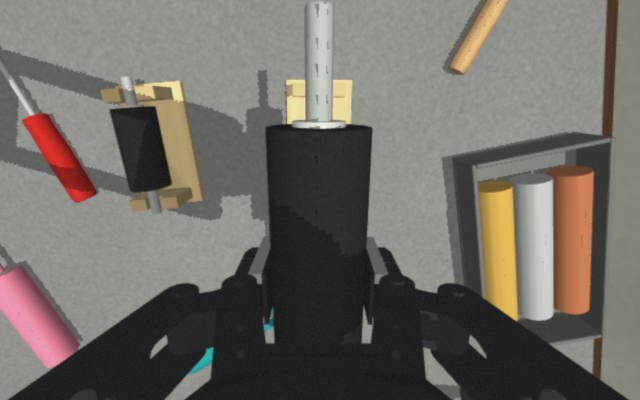

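The roller is held level, its far stub at (318,60), and the short roller is undisturbed at (140,150). I'll carry it part of the way, then look at the stand with the wrist camera.

>>> step_arm(offset=[[0.01, 0, 0], [0.03, -0.01, -0.01], [0.07, -0.03, -0.02], [0.13, -0.05, -0.03], [0.19, -0.08, -0.04], [0.25, -0.11, -0.05], [0.31, -0.14, -0.05], [0.37, -0.17, -0.05], [0.43, -0.2, -0.05], [0.49, -0.24, -0.05], [0.54, -0.28, -0.05], [0.58, -0.31, -0.05], [0.61, -0.34, -0.05], [0.63, -0.37, -0.05], [0.64, -0.39, -0.05], [0.65, -0.4, -0.05], [0.65, -0.4, -0.05], [0.65, -0.4, -0.05], [0.65, -0.4, -0.05]], turn=[[0, 0, 0], [0, 0, -0.02], [0, 0, -0.04], [0, 0, -0.06], [0, 0, -0.08], [0, 0, -0.1], [0, 0, -0.12], [0, 0, -0.14], [0, 0, -0.16], [0, 0, -0.18], [0, 0, -0.2], [0, 0, -0.22], [0, 0, -0.234], [0, 0, -0.234], [0, 0, -0.234], [0, 0, -0.234], [0, 0, -0.234], [0, 0, -0.234], [0, 0, -0.234]])

```text
time: 8.4
tool_pos: [0.5, 0.0791, 0.2473]
ee_rot: [2.321, 2.117, 0.0]
wrist_force: [0.3, -0.6, -3.6]
gripper_width: 0.0388
grip_force: 60.8
```

```bash
python3 - <<'E'
from m import *
from plan import plan
c=imaging.camera("wrist"); cv2.imwrite("pics/w3.png",c["img"][:,:,::-1]); np.savez("w3.npz",**c)
Q=stand(c,[.5285,.2283])
s=robot.read_state();p=s["tool_pos"];print(s["wrist_force"],s["gripper_width"],s["joint_pos"].round(2))
R0=R.from_rotvec(s["ee_rot"])
P,u,v=pts(c); I=c["img"][v,u].astype(int); L=R0.inv().apply(P-p)  # tool frame
st=(abs(L[:,1])<.03)&(L[:,0]>.066)&(L[:,0]<.12)&(L[:,2]<.02)&(L[:,2]>-.06)
S=L[st]; print("stub n",len(S),"x max",S[:,0].max().round(4))
for a in(.075,.085,.095,.103):
    q=S[abs(S[:,0]-a)<.004]; print(a,len(q),"y mid",((q[:,1].min()+q[:,1].max())/2).round(4),"z top",np.percentile(q[:,2],3).round(4)) if len(q) else 0
rb=L[(I.max(1)<70)&(abs(L[:,1])<.015)&(L[:,0]>.03)&(L[:,0]<.09)&(abs(L[:,2]+.03)<.03)]
print("rubber end x",np.percentile(rb[:,0],99.5).round(4),"ztop",np.percentile(rb[:,2],3).round(4))
plan([.5285,.2283,.2],84.7)
E
```

```text
stand n 1281 red 1040 zmax 0.132 rect all ((0.5212439894676208, 0.14663885533809662), (0.010732912458479404, 0.09857945144176483), 84.68926239013672) top ((0.5212439894676208, 0.14663885533809662), (0.010732912458479404, 0.09857945144176483), 84.68926239013672)
[ 0.39954342  1.10898734 -3.25632704] 0.03870993937749096 [ 0.02  0.21  1.69 -0.    1.25  0.11]
stub n 3313 x max 0.1035
0.075 673 y mid 0.0007 z top -0.0278
0.085 704 y mid 0.0007 z top -0.028
0.095 782 y mid 0.0007 z top -0.0279
0.103 422 y mid 0.0007 z top -0.0278
rubber end x 0.0635 ztop -0.0425
t 8.45 pos [0.4999 0.0791 0.2473] xyaw 84.73 -> 84.7 j6 0.11
offset [0.3023 0.0294 0.0946] turn [0.0006 0.0001 0.0012]
```

View pics/w3.png

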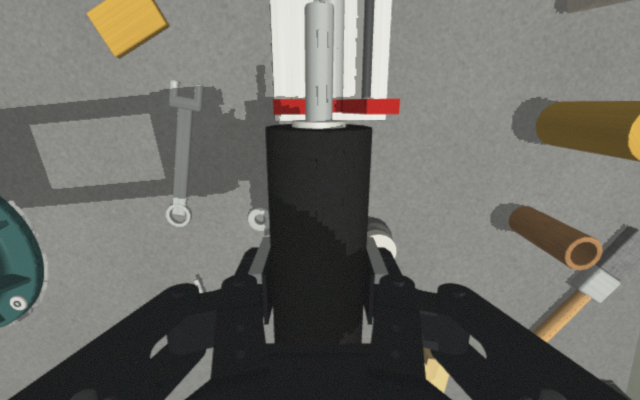

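The stand's near cheek at (335,106) gives the stand middle as (.529,.229), which agrees with the top and scene cameras. The axle is level, 23 mm behind the TCP, and the grasp is centred to 1.5 mm. I'll move over the stand, then lower it.

>>> step_arm(offset=[[0.01, 0, 0], [0.03, 0.003, 0], [0.06, 0.006, 0], [0.1, 0.01, 0], [0.14, 0.013, 0], [0.18, 0.017, 0], [0.22, 0.02, 0], [0.25, 0.023, 0], [0.28, 0.026, 0], [0.3, 0.028, 0], [0.307, 0.0287, 0], [0.307, 0.0287, 0.02], [0.307, 0.0287, 0.05], [0.307, 0.0287, 0.09], [0.307, 0.0287, 0.13], [0.307, 0.0287, 0.16], [0.307, 0.0287, 0.18], [0.307, 0.0287, 0.18], [0.307, 0.0287, 0.18], [0.307, 0.0287, 0.18]], turn=[[0, 0, 0], [0, 0, 0], [0, 0, 0], [0, 0, 0], [0, 0, 0], [0, 0, 0], [0, 0, 0], [0, 0, 0], [0, 0, 0], [0, 0, 0], [0, 0, 0], [0, 0, 0], [0, 0, 0], [0, 0, 0], [0, 0, 0], [0, 0, 0], [0, 0, 0], [0, 0, 0], [0, 0, 0], [0, 0, 0]])

```text
time: 10.45
tool_pos: [0.5283, 0.2314, 0.1582]
ee_rot: [2.32, 2.117, 0.003]
wrist_force: [0.0, 0.5, -3.1]
gripper_width: 0.0382
grip_force: 60.8
```

```bash
python3 - <<'E'
from m import *
from plan import plan
c=imaging.camera("wrist"); cv2.imwrite("pics/w4.png",c["img"][:,:,::-1]); np.savez("w4.npz",**c)
s=robot.read_state();p=s["tool_pos"];print(s["wrist_force"],s["torque"],s["gripper_width"])
R0=R.from_rotvec(s["ee_rot"])
P,u,v=pts(c); I=c["img"][v,u].astype(int); L=R0.inv().apply(P-p)
k=(I[:,0]>60)&(I[:,0]>2.2*I[:,1])&(P[:,2]>.095)&(P[:,2]<.14)&(L[:,0]>.05)&(L[:,0]<.13)
C=L[k]; print("cheek n",k.sum(),"x",C[:,0].min().round(4),C[:,0].max().round(4),"y",np.percentile(C[:,1],[.5,99.5]).round(4))
T=C[P[k][:,2]>.127]; 
if len(T): print("top strip", len(T), np.sort(T[:,1])[[0,-1]].round(4), "gap:", T[T[:,1]<0][:,1].max().round(4) if (T[:,1]<0).any() else None, T[T[:,1]>0][:,1].min().round(4) if (T[:,1]>0).any() else None)
plan([.5283,.2306,.0622],84.7)
E
```

```text
[ 8.98434104e-04  1.59351487e-02 -3.86188689e+00] [-0.00389936  0.02050271 -0.01311745] 0.038376574853094286
cheek n 3946 x 0.0744 0.0866 y [-0.0494  0.0492]
top strip 2660 [-0.0502  0.0501] gap: -0.022 0.0212
t 10.5 pos [0.5283 0.2315 0.1583] xyaw 84.78 -> 84.7 j6 0.38
offset [-0.0019 -0.0002  0.1922] turn [ 0.0034 -0.0015  0.0029]
```

View pics/w4.png

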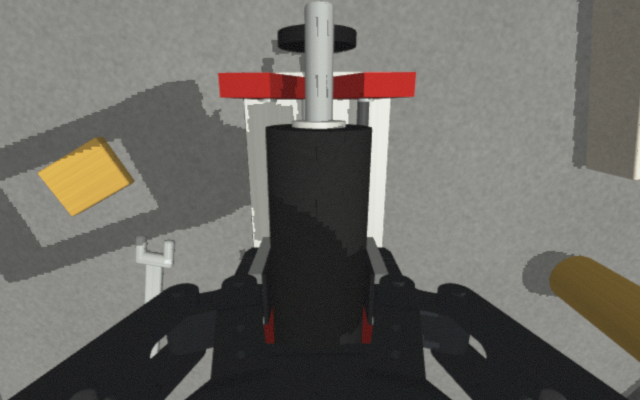

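The far cheek at (317,85) is centred on the axle to within 1 mm. I'll lower it slowly.

>>> step_arm(offset=[[-0.002, -0.001, 0.01], [-0.002, -0.001, 0.03], [-0.002, -0.001, 0.05], [-0.002, -0.001, 0.07], [-0.002, -0.001, 0.09], [-0.002, -0.001, 0.105], [-0.002, -0.001, 0.12], [-0.002, -0.001, 0.13], [-0.002, -0.001, 0.14], [-0.002, -0.001, 0.15], [-0.002, -0.001, 0.155], [-0.002, -0.001, 0.16], [-0.002, -0.001, 0.165], [-0.002, -0.001, 0.17], [-0.002, -0.001, 0.175], [-0.002, -0.001, 0.175], [-0.002, -0.001, 0.175]], turn=[[0, 0, 0], [0, 0, 0], [0, 0, 0], [0, 0, 0], [0, 0, 0], [0, 0, 0], [0, 0, 0], [0, 0, 0], [0, 0, 0], [0, 0, 0], [0, 0, 0], [0, 0, 0], [0, 0, 0], [0, 0, 0], [0, 0, 0], [0, 0, 0], [0, 0, 0]])

```text
time: 12.2
tool_pos: [0.5269, 0.2304, 0.0698]
ee_rot: [-2.32, -2.118, 0.0]
wrist_force: [-0.3, 1.0, -3.6]
gripper_width: 0.0387
grip_force: 60.8
```

>>> step_arm(offset=[[0, 0, 0.003], [0, 0, 0.006], [0, 0, 0.009], [0, 0, 0.011], [0, 0, 0.013], [0, 0, 0.015], [0, 0, 0.015], [0, 0, 0.015], [0, 0, 0.015]], turn=[[0, 0, 0], [0, 0, 0], [0, 0, 0], [0, 0, 0], [0, 0, 0], [0, 0, 0], [0, 0, 0], [0, 0, 0], [0, 0, 0]])

```text
time: 13.1
tool_pos: [0.527, 0.2304, 0.0627]
ee_rot: [2.32, 2.118, 0.0]
wrist_force: [-2.2, -1.0, 3.7]
gripper_width: 0.0383
grip_force: 61.5
```

Contact has come at the expected height: TCP z is 0.0627 against 0.0622 predicted, and the vertical force changed by 7 N. I'll let go and back away upward.

>>> step_arm(offset=[[0, 0, 0], [0, 0, 0], [0, 0, 0], [0, 0, 0], [0, 0, 0], [0, 0, 0], [0, 0, 0], [0, 0, 0], [0, 0, 0], [0, 0, 0]], turn=[[0, 0, 0], [0, 0, 0], [0, 0, 0], [0, 0, 0], [0, 0, 0], [0, 0, 0], [0, 0, 0], [0, 0, 0], [0, 0, 0], [0, 0, 0]], gripper=0.6)

```text
time: 14.1
tool_pos: [0.5269, 0.2304, 0.0623]
ee_rot: [-2.32, -2.118, -0.0]
wrist_force: [0.7, -0.1, 0.3]
gripper_width: 0.0685
grip_force: 0.0
```

>>> step_arm(offset=[[0, 0, -0.02], [0, 0, -0.04], [0, 0, -0.07], [0, 0, -0.1], [0, 0, -0.14], [0, 0, -0.18], [0, 0, -0.22], [0, 0, -0.26], [0, 0, -0.3], [0, 0, -0.34], [0, 0, -0.38], [0, 0, -0.4], [0, 0, -0.4], [0, 0, -0.4]], turn=[[0, 0, 0], [0, 0, 0], [0, 0, 0], [0, 0, 0], [0, 0, 0], [0, 0, 0], [0, 0, 0], [0, 0, 0], [0, 0, 0], [0, 0, 0], [0, 0, 0], [0, 0, 0], [0, 0, 0], [0, 0, 0]])

```text
time: 15.5
tool_pos: [0.5266, 0.2303, 0.2621]
ee_rot: [-2.32, -2.118, 0.0]
wrist_force: [-0.3, 0.4, -0.1]
gripper_width: 0.0681
grip_force: 0.0
```

```bash
python3 - <<'E'
from m import *
w=imaging.camera("wrist"); c=imaging.camera("scene")
o=np.zeros((560,640,3),np.uint8); o[:400]=w["img"][:,:,::-1]; k=c["img"][190:290,380:510,::-1]; o[400:560,:208]=cv2.resize(k,(208,160)); cv2.imwrite("pics/end.png",o)
P,u,v=pts(w); I=w["img"][v,u].astype(int); y=np.radians(84.7);X=np.array([np.cos(y),np.sin(y)]);N=np.array([-X[1],X[0]])
D=P[:,:2]-[.5289,.229]; a=D@X; b=D@N
for t in(-.095,-.07,-.05,-.02,.02,.05,.07,.095,.1):
    q=(abs(a-t)<.003)&(abs(b)<.018)&(P[:,2]>.07); print(t,q.sum(),"top z",np.percentile(P[q,2],97).round(4) if q.any() else None,"b",b[q&(P[:,2]>np.percentile(P[q,2],60))].mean().round(4) if q.any() else None)
s=robot.read_state(); print(s["time"],s["wrist_force"],s["gripper_width"],s["tool_pos"])
E
```

```text
-0.095 47 top z 0.0903 b 0.0032
-0.07 5 top z 0.0903 b 0.0024
-0.05 187 top z 0.1054 b 0.0024
-0.02 189 top z 0.1054 b 0.0018
0.02 2984 top z 0.3595 b -0.0019
0.05 251 top z 0.1051 b 0.0017
0.07 59 top z 0.0909 b 0.0016
0.095 70 top z 0.0906 b 0.0015
0.1 68 top z 0.0909 b 0.0015
15.6 [ 0.27505847  0.50468467 -0.13843817] 0.06857215657074402 [0.52618834 0.23010728 0.2612285 ]
```

View pics/end.png

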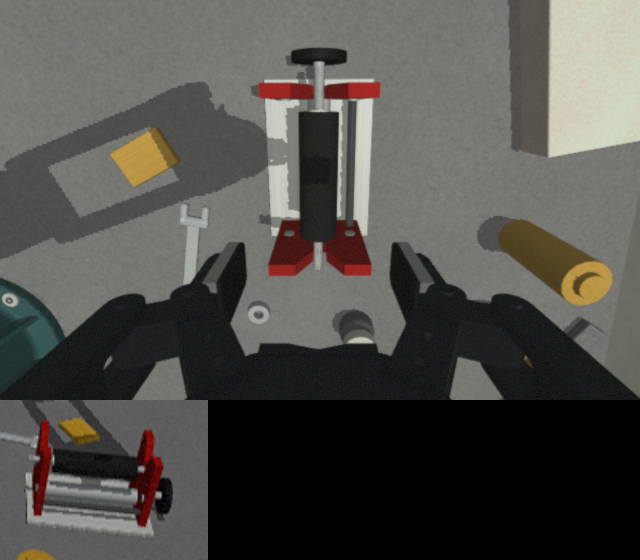

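The roller lies in both slots. Its stub tops are at 90 mm on both sides and the rubber top is at 105 mm, which is exactly the seated height. The gripper is clear.

```bash
python3 -c "
from station import robot
print(robot.sign_off())"
```

```text
the job is handed in; nothing more can be done
None
```

The long roller is seated on both slot bottoms of the feed stand and released, the short roller was left alone on its rest, and the job was handed in at about 15.6 s.

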